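Set the pepper mill, draw it from its socket and hold it over the dish

TASK

Set the grind of the pepper mill while it stands in its square socket: turn its head until the pointer bar on the head lines up with the rib on the mill's body. Then draw the mill straight up out of the socket, bring it over the flowered dish and hold it there leaning about 45 degrees from upright, foot lower than head, with the middle of its foot over the middle of the dish and about 10 cm above the dish's rim, keeping the setting. Finish while still holding the mill there, without touching the dish with it, and leave the dish and the other things where they stand.

Things in the scene. Friction and masses are not known exactly. Their poses are not given: they have to be found in the camera images.
- pepper_mill_head (a joint): Turning of the mill's head about the mill's long axis, rad; 0 = the pointer bar on the head lines up with the rib on the body; positive = head turned anticlockwise seen from above. Starts between 0.5 and 1.4; stops at -0.7 and 1.8. Friction torque about 0.06 N m; it stays where it is left.
- mill_center (a point): Centre, half-way up (75 mm above the underside), of the dark wooden pepper mill, 150 mm tall, 0.15 to 0.28 kg, standing in its socket. z: long axis from foot to head. From the underside up: square steel foot 62 x 62 mm, 14 mm high; round body, 58 mm across at most, to 108 mm; turning head from 109 to 139 mm; bead 12 mm across to 150 mm.
- mill_head (a point): Centre of the mill's round head, 50 mm across, on the axis, 124 mm above the underside: a good height to grip, both to turn the head and to lift the mill. Its axes turn with the head: a flat steel pointer bar 5 mm wide lies on the crown from the bead out to -x.
- mill_foot (a point): Centre of the mill's underside, with the axes of the mill's body (z from foot to head). On the body's -x side stands the index mark, an upright steel rib 5 mm wide, 56 to 90 mm above the underside, out to 35 mm from the axis.
- pepper_mill: The pepper mill as a whole; origin at the centre of its underside, z from foot to head.
- mill_holder: Fixed square wooden socket, 81 x 81 mm, 40 mm high, open at the top, with a square well 65 mm wide and 34 mm deep (floor 6 mm above the counter). Origin: centre of its underside. The mill stands in it with its axes parallel to the holder's (within 3 degrees); the well keeps the mill's body from turning.
- berry_dish: Small round white dish with red flowers, 112 mm across, 54 mm high, standing loose on the counter. Origin: centre of its underside.
- honey_jar: Bystander: glass jar with a grey lid, 71 mm across, 110 mm high, beyond the work. Origin: centre of its underside.
- tuna: Bystander: low round tin, 86 mm across, 40 mm high. Origin: centre of its underside.
- spice_c: Bystander: slim jar with a black cap, 41 mm across, 105 mm high. Origin: centre of its underside.
Mind the look-alikes: they are no part of the job. Leave any purple look-alike of the pepper_mill alone.

How it is judged:
By the outcome, as a careful person would: the job done as asked, in the order asked, and still so for the second after the job is handed in, while the arm keeps its last pose, push and grip.
It also fails if it takes over 48 s, if anything falls off the work surface, if the arm or the gripper's body presses on something with over 40 N, if the wrist force passes 120 N, or if a joint passes its speed limit or range.

ROBOT

A 7-joint arm with a two-finger parallel gripper is mounted at the origin on a cart in front of the work surface, level with it; the furniture and walls round the work are solid. World frame = base frame: x ahead of the robot, y to its left, z up, the work surface at z = 0. Lengths are in mm, angles in rad, forces in N, time in s.
With the tool pointing down it reaches from about 400 to 875 mm from the base axis. Payload 6.5 kg.
Tool frame: the origin (TCP) lies midway between the tips of the shut fingers; the grasp point (between the pads) lies 19 mm behind it; z points along the fingers, y is the line along which they close (so a half turn about z gives the same grasp; the last joint's range is limited). The gripper opens to 88 mm and grips with 3 to 60 N. Pads are 18 mm wide; open, the fingers measure 123 mm over their backs; the gripper's body (75 mm by 187 mm) begins 45 mm behind the grasp point.
Start: joints at [-1.317, 0.536, -0.004, 1.538, 0.003, 1.067, -0.071], TCP at [204.34, 617.038, 238.716] pointing down, gripper open.
Joint ranges: [-2.7, 2.7], [-0.37, 2.16], [-1.27, 1.26], [0.24, 2.4], [-1.31, 4.45], [0.19, 1.91], [-2.76, 2.76]. Speed limits (rad/s): [2.39, 2.39, 3.14, 3.14, 3.14, 3.14, 3.14].

INTERFACE

Orientations are given as a 3x3 rotation matrix whose columns are the frame's x, y, z axes.
In Python, from rig import env gives the robot as it stands. The module is installed in compiled form; this text tells all that it offers.
- The arm moves only by the shell command python3 -m pendant 'ROWS'. ROWS is JSON, a list of rows, each a list of 7 numbers: the shift along the world's x, y, z scaled (see below), then the turn, a rotation vector about the world's x, y, z scaled (see below), then the closure, from 0 (fully open) to 1 (shut). A call has 1 to 20 rows; each row shifts and turns the commanded pose from where the row before left it; what a row does not reach is not made up. The controller multiplies each number of a shift by 0.05 m and each number of a turn by 60 degrees. A row lasts 1/8 s, in which the tool goes at most 62.5 mm and 10.7 degrees, less where a joint would pass 70% of its speed; a pose out of reach is approached as far as the arm can. A call with a number of a shift or a turn outside -1 to 1 is refused whole. A call with a gripper value outside its range is refused whole. The fingers move at their own pace and stop on an object; the grip force is fixed at half the most. Time passes only in rows, so rows that do not move let the fingers close. It gives the time, the measured TCP pose, the force, the opening and the grip force at its end, in the units of the state.
- env.observe(): the state, without advancing time (a new reading comes with each control period).
- env.read_camera(name): name is "scene" or "top" or "wrist"; returns the picture (480x640x3 uint8, blue, green, red); there is no depth.
- env.camera_params(name): a dict with "fov_y" (degrees; the focal length in pixels is half the picture's height over the tangent of half this angle, whatever the lens; pixels are square), "cx", "cy" (the principal point, pixels), "k1" (the pictures are not rectified: a ray, as slopes to the right and down, at radius r is drawn at 1 + k1 r^2 times it, then the intrinsics apply), "rvec" (rotation vector, rad) and "tvec" (3), from world to camera coordinates, as OpenCV has them. Camera axes: x right, y down, z forward; pixel columns grow to the right and rows downward; lengths in mm; the calibration is good to about 2 mm. A picture is of the moment at which its call begins: read the wrist's pose just before it. camera_params takes no time and is no camera call; for the wrist camera it gives the pose at the moment of the call.
- env.finish_job(): hands the job in; it is judged then, once.
Trained networks look in the newest picture that a camera, given by its name, has taken for a name from the list of things; names that differ only in an ending like _2 or _b are one class to them, and where a whole thing is asked for, a point or a joint stands for the part that bears it (a point fixed in the world has none). Each returns a list of dicts, best first, with "p" (0 to 1); they miss things now and then, are a little off and sometimes report something else, mostly with a low value. They report only what shows in the picture. A call takes as long as a camera call. They do not tell look-alikes from the thing itself.
- env.find_in(camera, target): "position" ([column, row] in pixels, amid what is visible of it).
- env.outline_of(camera, target): "pixels" (480x640 bool, what is visible of it) and "position" ([column, row] in pixels, amid what is visible of it).
The state is a dict: "clock": time; "qpos": joint angles; "dq": joint speeds; "joint_efforts": joint torques, N m; "eef_pos": TCP position; "orientation": TCP orientation; "ft_force": force on the tool from outside, world axes, zero at the start; "torque": the same for the moment, N m; "gripper_width": opening from 0.0 (shut) to 1.0 (fully open); "grip_force": force on a finger pad.
Only numpy, scipy, OpenCV 4.12 (cv2) and the standard library are available. Lean on these libraries where they do the work, as an engineer would, in place of code of your own. Each camera call takes 0.05 s, during which the arm holds its last target. There are 200 camera calls.

## Working session

There is one attempt and no reset: what is moved stays moved. The work goes in short steps, Python scripts to look and compute and a shell command to move; the robot and the scene stay as the last step left them, time stands still between calls to the robot, and variables do not carry over. Pictures are saved under pics/ and viewed, at most 10 in all, crops included, and the job is handed in when it is done.

```bash
mkdir -p pics; cat > h.py <<'E'
import numpy as np,cv2
from rig import env
def cam(n):
    p=env.camera_params(n);f=240/np.tan(np.radians(p['fov_y'])/2)
    R=cv2.Rodrigues(np.array(p['rvec'],float))[0];t=np.array(p['tvec'],float).ravel()
    K=np.array([[f,0,p['cx']],[0,f,p['cy']],[0,0,1.]]);return K,np.array([p['k1'],0,0,0,0.]),R,t
def ray(c,px):
    K,d,R,t=c;u=cv2.undistortPoints(np.array([[px]],float),K,d)[0,0]
    return -R.T@t,R.T@np.array([u[0],u[1],1.])
def onz(c,px,z):
    o,v=ray(c,px);return o+v*(z-o[2])/v[2]
def proj(c,P):
    K,d,R,t=c;return cv2.projectPoints(np.array(P,float).reshape(-1,3),cv2.Rodrigues(R)[0],t,K,d)[0][:,0]
E
python3 - <<'E'
from h import *
for n in ['scene','top']:
    im=env.read_camera(n);cv2.imwrite(f'pics/{n}0.png',im);c=cam(n)
    print(n,(-c[2].T@c[3]).round(),c[0][0,0])
    for t,z in [('pepper_mill',80),('mill_head',130),('mill_holder',40),('berry_dish',54),('honey_jar',110),('tuna',40),('spice_c',105)]:
        for r in env.find_in(n,t)[:3]: print(t,round(r['p'],2),np.round(r['position']),onz(c,r['position'],z).round())
o=env.observe();print(o['clock'],o['orientation'])
E
```

```text
scene [-293. -671.  756.] 501.72454946877286
pepper_mill 0.8 [305. 246.] [557. 137.  80.]
pepper_mill 0.71 [448. 309.] [ 566. -288.   80.]
pepper_mill 0.65 [412. 273.] [ 637. -148.   80.]
mill_head 0.85 [450. 288.] [ 574. -281.  130.]
mill_head 0.69 [305. 248.] [484.  67. 130.]
mill_head 0.63 [259. 254.] [387. 130. 130.]
mill_holder 0.79 [294. 272.] [486. 110.  40.]
mill_holder 0.55 [322. 231.] [703. 208.  40.]
honey_jar 0.59 [265. 212.] [582. 322. 110.]
tuna 0.79 [322. 229.] [716. 217.  40.]
spice_c 0.64 [362. 230.] [691.  51. 105.]
top [ 361.   99. 1558.] 547.1713232982969
pepper_mill 0.81 [313. 250.] [535. 104.  80.]
pepper_mill 0.74 [392. 204.] [ 659. -118.   80.]
pepper_mill 0.67 [449. 226.] [ 593. -274.   80.]
mill_head 0.54 [297. 298.] [402. 145. 130.]
mill_head 0.54 [448. 225.] [ 589. -260.  130.]
mill_head 0.51 [312. 252.] [523. 106. 130.]
mill_holder 0.75 [313. 260.] [510. 103.  40.]
berry_dish 0.72 [210. 278.] [462. 390.  54.]
honey_jar 0.84 [196. 204.] [662. 417. 110.]
honey_jar 0.39 [210. 276.] [464. 377. 110.]
tuna 0.32 [317. 259.] [513.  93.  40.]
spice_c 0.69 [331. 197.] [675.  52. 105.]
0.8 [[-9.49319032e-01  3.14314125e-01  8.25659980e-05]
 [ 3.14314130e-01  9.49319032e-01  5.34608440e-05]
 [-6.15779749e-05  7.67030565e-05 -9.99999995e-01]]
```

View pics/scene0.png

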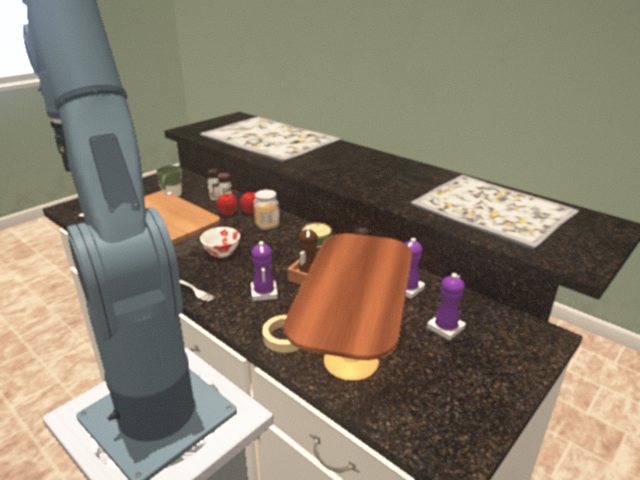

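View pics/top0.png

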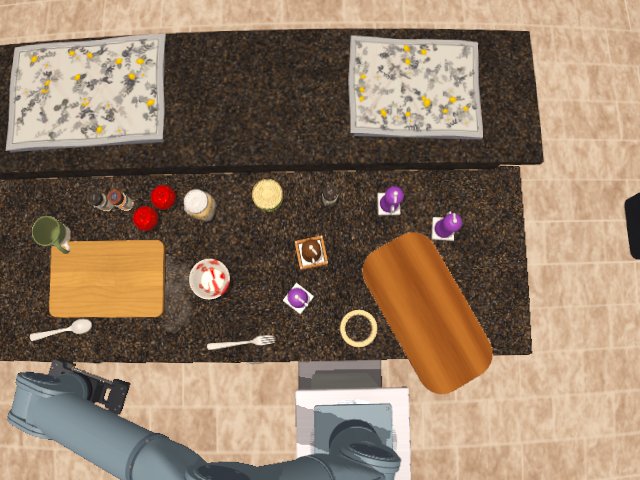

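The top view shows the brown mill in its wooden socket at (312,250). The purple mills at (297,298), (390,200) and (447,226) stand on white feet without a socket. A raised board is at the right, the flowered dish at (210,279). The brown, socketed mill fits the description; I'll confirm it in a crop.

```bash
python3 - <<'E'
from h import *
im=cv2.imread('pics/top0.png');s=cv2.imread('pics/scene0.png')
a=cv2.resize(im[215:320,262:362],(400,420),interpolation=cv2.INTER_CUBIC);b=cv2.resize(s[215:320,245:345],(400,420),interpolation=cv2.INTER_CUBIC)
cv2.imwrite('pics/crop.png',np.hstack([a,b]))
cs,ct=cam('scene'),cam('top')
def tri(p,q):
    o1,v1=ray(cs,p);o2,v2=ray(ct,q);A=np.c_[v1,-v2];x=np.linalg.lstsq(A,o2-o1,rcond=None)[0]
    return ((o1+x[0]*v1+o2+x[1]*v2)/2).round(),np.linalg.norm(o1+x[0]*v1-o2-x[1]*v2).round(1)
print('board',tri((345,237),(372,262)),tri((405,242),(415,233)),tri((380,356),(440,392)),tri((290,335),(490,352)))
print('mill',tri((308,238),(312,250)))
for n,c in (('scene',cs),('top',ct)):
  env.read_camera(n)
  r=env.outline_of(n,'berry_dish')
  for k in r[:2]:
    y,x=np.where(k['pixels']);print('dish',n,k['p'],(x.min()+x.max())/2,(y.min()+y.max())/2,onz(c,((x.min()+x.max())/2,(y.min()+y.max())/2),54).round())
c=cam('wrist');o=env.observe();R=np.array(o['orientation']);print('wristcam in tool',R.T@(-c[2].T@c[3]-np.array(o['eef_pos'])),'fwd',R.T@c[2][2],c[0][0,0])
E
```

```text
board (array([489., -47., 202.]), np.float64(7.7)) (array([ 562., -159.,  202.]), np.float64(10.6)) (array([ 202., -269.,  175.]), np.float64(146.6)) (array([ 200., -271.,  244.]), np.float64(153.0))
mill (array([530., 104., 127.]), np.float64(4.1))
dish scene 0.65 219.0 242.5 [437. 359.  54.]
dish top 0.96 208.5 278.5 [462. 393.  54.]
dish top 0.61 311.0 251.5 [533. 108.  54.]
wristcam in tool [ 7.33103977e+01 -8.29777088e-02 -1.45719069e+02] fwd [-2.86178016e-01 -5.46440339e-04  9.58176312e-01] 399.4124234477971
```

View pics/crop.png

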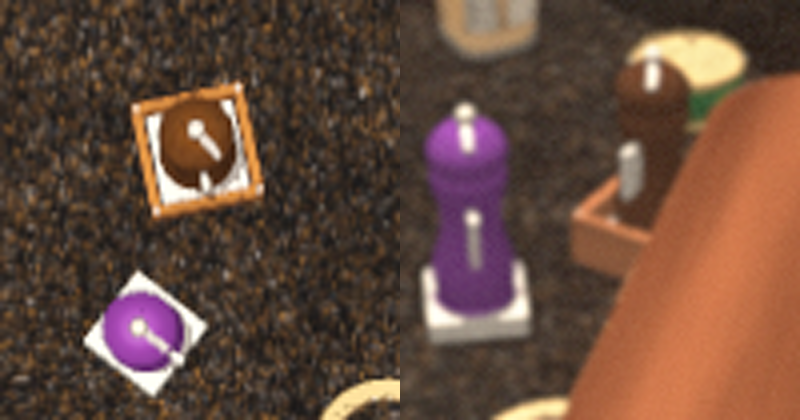

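The crop confirms it: the brown mill stands in the wooden socket, with its rib toward the robot and its pointer turned anticlockwise from the rib. The mill next to it is purple. The board's corner is at about (489,-47,202), which leaves enough clearance. I'm moving over the mill for a wrist view.

```bash
python3 -m pendant '[[0.535,-0.855,0,0,0,0,0],[0.535,-0.855,0,0,0,0,0],[0.535,-0.855,0,0,0,0,0],[0.535,-0.855,0,0,0,0,0],[0.535,-0.855,0,0,0,0,0],[0.535,-0.855,0,0,0,0,0],[0.535,-0.855,0,0,0,0,0],[0.535,-0.855,0,0,0,0,0],[0.535,-0.855,0,0,0,0,0],[0.535,-0.855,0,0,0,0,0],[0.535,-0.855,0,0,0,0,0],[0.535,-0.855,0,0,0,0,0],[0,0,0,0,0,0,0],[0,0,0,0,0,0,0]]'
python3 - <<'E'
from h import *
o=env.observe();print(o['eef_pos'],o['qpos'])
im=env.read_camera('wrist');cv2.imwrite('pics/w1.png',im);c=cam('wrist')
np.savez('w1.npz',K=c[0],d=c[1],R=c[2],t=c[3])
for t,z in [('mill_head',124),('pepper_mill',75)]:
    for r in env.outline_of('wrist',t)[:2]:
        y,x=np.where(r['pixels']);print(t,r['p'],np.round(r['position']),x.min(),x.max(),y.min(),y.max(),onz(c,r['position'],z).round())
E
```

```text
clock: 2.75
eef_pos: [525.1, 104.7, 238.7]
orientation: [[-0.949, 0.314, -0.0], [0.314, 0.949, 0.001], [0.0, 0.0, -1.0]]
ft_force: [-0.8, -0.1, -0.0]
gripper_width: 1.003
grip_force: 0.0
[525.05698081 104.69919007 238.67545297] [-0.45016651  0.34344992  0.21143891  1.85328282 -0.08750542  0.95386585
  1.05123638]
mill_head 0.76 [331.  35.] 287 370 0 80 [409. 149. 124.]
mill_head 0.71 [331. 248.] 296 369 214 286 [534. 108. 124.]
pepper_mill 0.88 [326.  47.] 278 373 0 111 [406. 147.  75.]
pepper_mill 0.61 [329. 231.] 287 373 172 286 [534. 107.  75.]
```

View pics/w1.png

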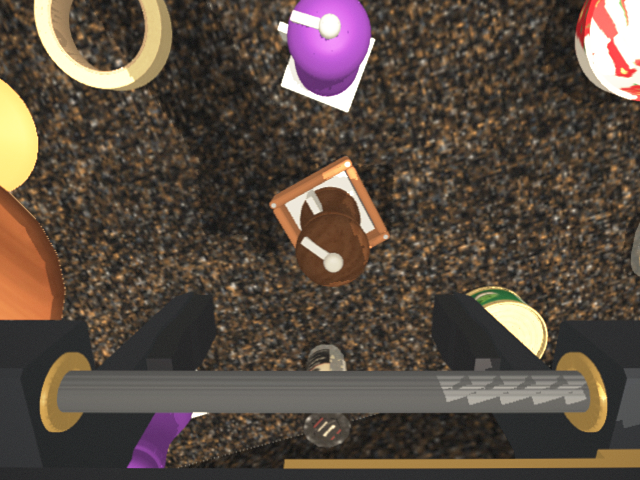

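The wrist view shows the brown mill's bead at (333,262) and the pointer's outer end at about (303,238). The rib runs from (310,195) to (320,212), and the socket corners are at (348,158), (273,206) and (387,237).

```bash
python3 - <<'E'
from h import *
f=np.load('w1.npz');c=(f['K'],f['d'],f['R'],f['t'])
A=onz(c,(348,158),40);B=onz(c,(273,206),40);C=onz(c,(387,237),40)
ctr=(B+C)/2;print('holder',A,B,C,ctr)
e=A-B;print('edge len',np.linalg.norm(e),np.linalg.norm(C-A),'angs',np.degrees(np.arctan2(e[1],e[0])),np.degrees(np.arctan2((C-A)[1],(C-A)[0])))
bead=onz(c,(333,262),150);print('bead',bead)
hd=onz(c,(331,248),134);print('head',hd)
for z in(139,142,145):
  p=onz(c,(303,238),z);d=p-bead;print(z,p,np.hypot(*d[:2]),np.degrees(np.arctan2(d[1],d[0]))%360)
r=onz(c,(314,194),96);r2=onz(c,(311,196),96)
for q in(r,r2):
  d=q-bead;print('rib',q,np.hypot(*d[:2]),np.degrees(np.arctan2(d[1],d[0]))%360)
E
python3 - <<'E'
import cv2
im=cv2.imread('pics/w1.png');cv2.imwrite('pics/w1c.png',cv2.resize(im[150:295,260:400],(560,580),interpolation=cv2.INTER_CUBIC))
E
```

```text
holder [487.50343774 139.57528253  40.        ] [506.3899964   65.01979501  40.        ] [564.72886136 152.24183374  40.        ] [535.55942888 108.63081437  40.        ]
edge len 76.9104857483415 78.25731641493086 angs 104.21525299256784 9.314741702840685
bead [534.81011415 108.33751482 150.        ]
head [530.57823757 108.71294843 134.        ]
139 [517.12792602  94.16945624 139.        ] 22.658191924317986 218.7038574264764
142 [516.37067812  94.58426464 142.        ] 23.00357997901383 216.71780961964546
145 [515.61343021  94.99907305 145.        ] 23.375771714154062 214.7927520038986
rib [499.06345445 106.64845679  96.        ] 35.78654212322388 182.70525894978283
rib [499.77008974 104.10796461  96.        ] 35.29436791096958 186.88266122870635
```

View pics/w1c.png

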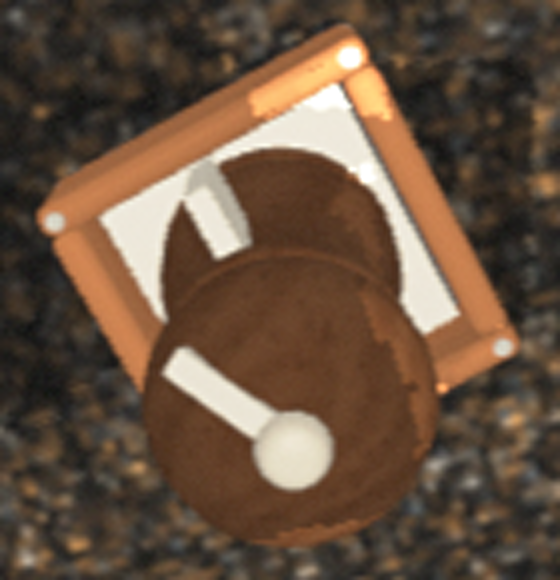

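```bash
python3 - <<'E'
from h import *
f=np.load('w1.npz');c=(f['K'],f['d'],f['R'],f['t'])
def az(a,b): d=b-a;return np.hypot(*d[:2]).round(1),np.degrees(np.arctan2(d[1],d[0]))%360
g=lambda x,y,z:onz(c,(260+x/4,150+y/4),z)
bead=g(294,449,152);ctr=np.array([535.3,108.5,0])
print(bead,'rib dir',az(g(235,251,96),g(196,198,96)),'rib from ctr',az(ctr,g(196,198,96)))
for z in(143,147):print('ptr',az(g(265,425,z),g(175,362,z)),az(ctr,g(175,362,z)))
E
```

```text
[534.3819478  108.74882614 152.        ] rib dir (np.float64(12.1), np.float64(197.48482381797064)) rib from ctr (np.float64(34.2), np.float64(191.13498629765957))
ptr (np.float64(17.6), np.float64(215.4402965887305)) (np.float64(22.3), np.float64(218.40126186399766))
ptr (np.float64(17.3), np.float64(215.44029658873038)) (np.float64(22.8), np.float64(215.68968853935627))
```

Body −x points to az ≈191°, the pointer to ≈217°, and the axis is at (535,108.6). The head needs roughly −27°. I'm descending and gripping the head.

```bash
python3 -m pendant '[[0.2,0.078,-0.2,0,0,0,0],[0,0,-0.4,0,0,0,0],[0,0,-0.4,0,0,0,0],[0,0,-0.4,0,0,0,0],[0,0,-0.4,0,0,0,0],[0,0,-0.4,0,0,0,0],[0,0,-0.35,0,0,0,0],[0,0,0,0,0,0,0],[0,0,0,0,0,0,1],[0,0,0,0,0,0,1],[0,0,0,0,0,0,1],[0,0,0,0,0,0,1],[0,0,0,0,0,0,1],[0,0,0,0,0,0,1]]'
```

```text
clock: 4.65
eef_pos: [535.5, 107.7, 111.4]
orientation: [[-0.949, 0.315, 0.0], [0.315, 0.949, -0.0], [-0.0, -0.0, -1.0]]
ft_force: [-1.3, -0.9, 3.7]
gripper_width: 0.536
grip_force: 29.1
```

```bash
python3 -m pendant '[[0,0,0,0,0,-0.09,1],[0,0,0,0,0,-0.09,1],[0,0,0,0,0,-0.09,1],[0,0,0,0,0,-0.09,1],[0,0,0,0,0,-0.09,1],[0,0,0,0,0,0,1],[0,0,0,0,0,0,1]]'
python3 - <<'E'
from h import *
im=env.read_camera('wrist');cv2.imwrite('pics/w2.png',im);c=cam('wrist')
o=env.observe();R=np.array(o['orientation']);print(o['torque'],np.degrees(np.arctan2(R[1,1],R[0,1])))
np.savez('w2.npz',K=c[0],d=c[1],R=c[2],t=c[3])
p=proj(c,[[535,108.5,150],[500,100,96]]);print(p)
x,y=p[0].astype(int);cv2.imwrite('pics/w2c.png',cv2.resize(im[max(y-160,0):y+40,max(x-110,0):x+110],None,fx=2.7,fy=2.7,interpolation=cv2.INTER_CUBIC));print(max(x-110,0),max(y-160,0))
E
```

```text
clock: 5.52
eef_pos: [535.5, 107.8, 111.4]
orientation: [[-0.704, 0.71, 0.0], [0.71, 0.704, -0.0], [-0.0, 0.0, -1.0]]
ft_force: [-1.3, -1.7, 5.0]
gripper_width: 0.537
grip_force: 29.3
[-0.39952923  0.18650656 -0.00676957] 44.74392456236306
[[323.20209989 368.80749828]
 [250.70834741 256.25082596]]
213 208
```

View pics/w2c.png

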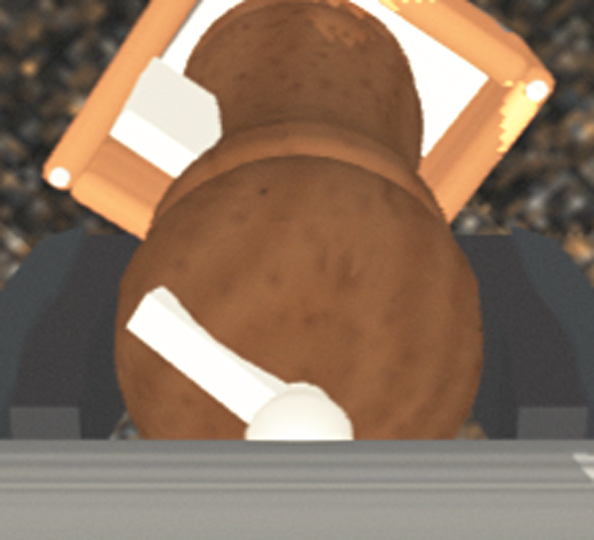

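```bash
python3 - <<'E'
from h import *
f=np.load('w2.npz');c=(f['K'],f['d'],f['R'],f['t'])
g=lambda p,z:onz(c,(213+p[0]/2.7,208+p[1]/2.7),z)
def az(a,b): d=b-a;return np.hypot(*d[:2]).round(1),(np.degrees(np.arctan2(d[1],d[0]))%360).round(1)
print('rib edges',az(g((180,176),96),g((110,132),96)),az(g((207,150),96),g((132,105),96)))
print('ptr edge',az(g((247,424),147),g((127,328),147)),az(g((285,385),147),g((178,300),147)))
ctr=np.array([535.5,107.9,0])
print('from ctr rib',az(ctr,g((121,118),96)))
for z in(143,145,147,149):print(z,az(ctr,g((143,310),z)))
a,b=g((60,178),40),g((537,90),40);print('holder diag',a,b,az(a,b),(a+b)/2)
im=cv2.imread('pics/w2.png')
def box(az,r0,r1,w,z,col):
    u=np.array([np.cos(np.radians(az)),np.sin(np.radians(az)),0]);v=np.array([-u[1],u[0],0])
    P=[ctr+u*r+v*s+[0,0,z] for r,s in((r0,w),(r1,w),(r1,-w),(r0,-w))]
    cv2.polylines(big,[np.round((proj(c,P)-[213,208])*3.6).astype(int)],True,col,1)
big=cv2.resize(im[208:408,213:433],None,fx=3.6,fy=3.6,interpolation=cv2.INTER_CUBIC)[:600]
box(191,25,35,2.5,96,(0,0,255));box(191,6,23,2.5,147,(0,0,255));cv2.imwrite('pics/w2o.png',big[:590])
E
```

```text
rib edges (np.float64(13.1), np.float64(190.4)) (np.float64(13.7), np.float64(191.9))
ptr edge (np.float64(18.5), np.float64(181.8)) (np.float64(16.3), np.float64(182.6))
from ctr rib (np.float64(35.0), np.float64(187.0))
143 (np.float64(22.2), np.float64(189.4))
145 (np.float64(22.6), np.float64(186.7))
147 (np.float64(23.0), np.float64(184.1))
149 (np.float64(23.5), np.float64(181.7))
holder diag [506.41056347  64.73535564  40.        ] [564.46136283 150.13698504  40.        ] (np.float64(103.3), np.float64(55.8)) [535.43596315 107.43617034  40.        ]
```

View pics/w2o.png

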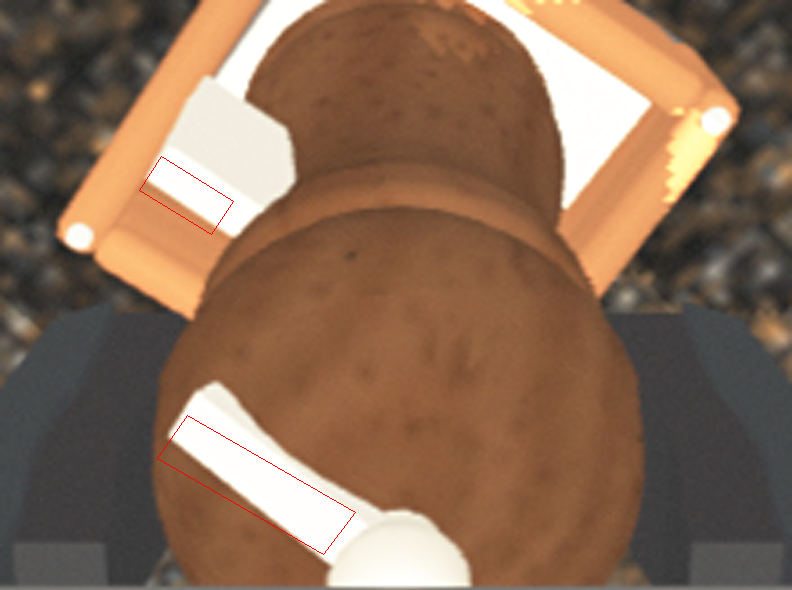

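The pointer looks within a few degrees of the rib, but the unknown bar height biases the oblique view. I'll release, rise, and put the camera in the rib's plane (tool y az 101°), where height cannot mislead.

```bash
python3 -m pendant '[[0,0,0,0,0,0,0],[0,0,0,0,0,0,0],[0,0,0,0,0,0,0],[0,0,0,0,0,0,0],[0,0,0.4,0,0,0,0],[0,0,0.4,0,0,0,0],[0,0,0.3,0,0,0.16,0],[0,0,0.3,0,0,0.16,0],[0,0,0.3,0,0,0.16,0],[0,0,0.3,0,0,0.16,0],[0,0,0.1,0,0,0.16,0],[0,0,0,0,0,0.137,0],[0,0,0,0,0,0,0],[0,0,0,0,0,0,0]]'
python3 - <<'E'
from h import *
im=env.read_camera('wrist');cv2.imwrite('pics/w3.png',im);c=cam('wrist')
np.savez('w3.npz',K=c[0],d=c[1],R=c[2],t=c[3])
print((-c[2].T@c[3]))
p=proj(c,[[535.5,108,150],[501,101,96]]);print(p)
x,y=p[0].astype(int);cv2.imwrite('pics/w3c.png',cv2.resize(im[y-110:y+40,x-75:x+75],None,fx=4,fy=4,interpolation=cv2.INTER_CUBIC));print(x-75,y-110)
E
```

```text
clock: 7.32
eef_pos: [535.2, 107.9, 216.1]
orientation: [[-0.982, -0.186, -0.0], [-0.186, 0.982, -0.0], [0.0, 0.0, -1.0]]
ft_force: [-1.1, -0.3, -0.2]
gripper_width: 0.999
grip_force: 0.0
[463.20452432  93.90168486 361.78727209]
[[323.91647622 261.55063705]
 [323.22316468 184.83988838]]
248 151
```

View pics/w3c.png

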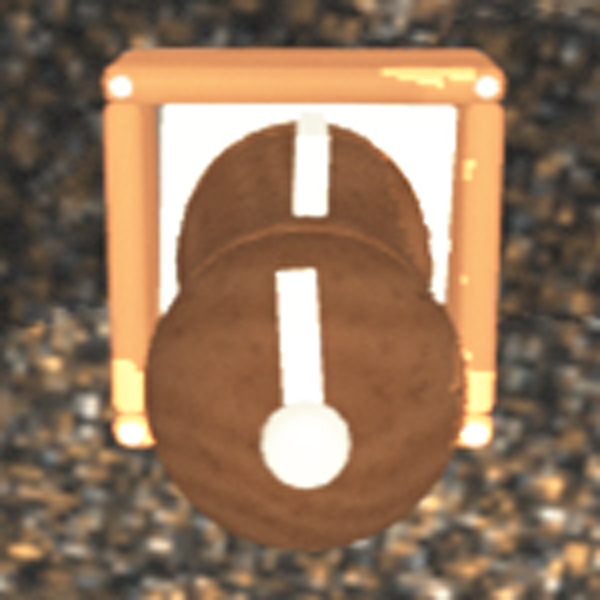

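In this plane-of-rib view the rib is vertical at x≈311 (crop), while the pointer runs from the bead (306,445) to its outer end (295,268). That leaves a small positive residual.

```bash
python3 - <<'E'
from h import *
f=np.load('w3.npz');c=(f['K'],f['d'],f['R'],f['t'])
im=cv2.imread('pics/w3.png');g8=im.min(axis=2).astype(float)
def cen(row,x0,x1):  # weighted centre of bright steel in a row
    w=np.clip(g8[row,x0:x1]-130,0,None);return (w*np.arange(x0,x1)).sum()/w.sum()
def line(rows,x0,x1,z):
    P=np.array([onz(c,(cen(r,x0,x1),r),z)[:2] for r in rows]);d=np.linalg.svd(P-P.mean(0))[2][0];d*=-np.sign(d[0])
    return np.degrees(np.arctan2(d[1],d[0]))%360,P[0],P[-1]
print('rib',line(range(186,204),319,334,96))
for z in(141,147):print('ptr',line(range(221,248),313,333,z))
ctr=onz(c,(248+306/4,151+445/4),150);print('bead',ctr)
a,b,cc,d=[onz(c,(248+x/4,151+y/4),40) for x,y in((120,86),(488,86),(133,432),(476,432))]
H=(a+b+cc+d)/4;e=(b-a)+(d-cc);print('holder',H,np.degrees(np.arctan2(e[1],e[0]))+90)
for n,P in(('rib',onz(c,(cen(186,319,334),186),96)),('ptr141',onz(c,(cen(220,313,333),220),141)),('ptr147',onz(c,(cen(220,313,333),220),147))):
  for k in(ctr,H): v=P-k;print(n,np.degrees(np.arctan2(v[1],v[0]))%360)
E
```

```text
rib (np.float64(188.9400297577213), array([501.46888562, 102.66462205]), array([512.78752967, 104.53054048]))
ptr (np.float64(193.75683735257982), array([514.9105533 , 102.79516737]), array([529.91929059, 106.4626003 ]))
ptr (np.float64(193.75683735257977), array([513.50541717, 102.55348271]), array([528.10628483, 106.1212514 ]))
bead [535.84628387 108.39960871 150.        ]
holder [534.9629652  108.15868746  40.        ] 190.80450321449808
rib 189.4711116625071
rib 189.31532529784587
ptr141 194.89939767539494
ptr141 194.8840925508504
ptr147 194.59222098100065
ptr147 194.56549526310872
```

```bash
python3 -m pendant '[[0,0,-0.42,0,0,0,0],[0,0,-0.42,0,0,0,0],[0,0,-0.42,0,0,0,0],[0,0,-0.42,0,0,0,0],[0,0,-0.41,0,0,0,0],[0,0,0,0,0,0,0],[0,0,0,0,0,0,1],[0,0,0,0,0,0,1],[0,0,0,0,0,0,1],[0,0,0,0,0,0,1],[0,0,0,0,0,0,1],[0,0,0,0,0,0,1],[0,0,0,0,0,-0.03,1],[0,0,0,0,0,-0.03,1],[0,0,0,0,0,-0.03,1],[0,0,0,0,0,0,1],[0,0,0,0,0,0,1]]'
cat > m.py <<'E'
from h import *
import sys
im=env.read_camera('wrist');cv2.imwrite('pics/%s.png'%sys.argv[1],im);c=cam('wrist');o=env.observe();R=np.array(o['orientation'])
p=np.array(o['eef_pos'])-19*R[:,2]   # head centre in hand
P=lambda z:p+R[:,2]*(124-z)          # point on axis z above underside
print(proj(c,[P(144),P(139)+22*R[:,0],P(90)+35*R[:,0],P(90)+27*R[:,0]]).round(1))
g8=im.min(axis=2).astype(float);x,y=proj(c,P(139)+14*R[:,0])[0].astype(int)
def line(cx,rows,z,hw):
    L=[]
    for r in rows:
        x0=int(cx-hw);w=np.clip(g8[r,x0:int(cx+hw)]-140,0,None)
        if w.sum()<200: continue
        o_,v=ray(c,((w*np.arange(x0,x0+len(w))).sum()/w.sum(),r));k=P(z)
        s=(k-o_)@R[:,2]/(v@R[:,2]);q=R.T@(o_+s*v-k);L.append((r,q[0].round(1),q[1].round(1)))
    L=np.array(L);k=np.polyfit(L[:,1],L[:,2],1);print(L[::4]);return np.degrees(np.arctan(k[0])).round(1)
a,b=[proj(c,P(139)+d*R[:,0])[0] for d in(21,9)];e,f=[proj(c,P(90)+d*R[:,0])[0] for d in(34,25)]
pa=line((a[0]+b[0])/2,range(int(a[1]),int(b[1])),139,22);ra=line((e[0]+f[0])/2,range(int(e[1]),int(f[1])),90,22)
print('ptr',pa,'rib',ra,'(tool frame; difference = residual)')
E
python3 m.py w4
```

```text
clock: 9.5
eef_pos: [535.5, 108.2, 112.0]
orientation: [[-0.996, -0.095, 0.0], [-0.095, 0.996, 0.0], [-0.0, 0.0, -1.0]]
ft_force: [-1.7, 2.3, 4.5]
gripper_width: 0.539
grip_force: 29.4
[[324.1 372.7]
 [324.1 300.5]
 [323.9 221.5]
 [323.9 240.1]]
[[303.   21.2  -1.4]
 [307.   19.8  -1.3]
 [311.   18.5  -1.3]
 [315.   17.1  -1.3]
 [319.   15.7  -1.2]
 [323.   14.4  -1.1]
 [327.   13.   -1. ]
 [331.   11.6  -1. ]
 [335.   10.2  -0.9]]
[[223.   34.3  -2.1]
 [227.   32.6  -2. ]
 [231.   30.9  -2. ]
 [235.   29.2  -1.9]
 [239.   27.5  -1.7]
 [243.   25.7  -1.6]]
ptr -2.4 rib -3.2 (tool frame; difference = residual)
```

Pointer and rib are aligned within 1°. Lifting straight up.

```bash
python3 -m pendant '[[0,0,0.1,0,0,0,1],[0,0,0.2,0,0,0,1],[0,0,0.2,0,0,0,1],[0,0,0.25,0,0,0,1],[0,0,0.25,0,0,0,1],[0,0,0.25,0,0,0,1],[0,0,0.25,0,0,0,1],[0,0,0.5,0,0,0,1],[0,0,0.5,0,0,0,1],[0,0,0.5,0,0,0,1],[0,0,0.5,0,0,0,1],[0,0,0,0,0,0,1],[0,0,0,0,0,0,1]]'
python3 m.py w5 | tail -1
python3 - <<'E'
from h import *
o=env.observe();print(o['qpos'],np.array(o['eef_pos']))
# dish centre: rim ellipse from the top view
im=env.read_camera('top');k=env.outline_of('top','berry_dish')[0];c=cam('top')
cn=max(cv2.findContours(k['pixels'].astype(np.uint8),cv2.RETR_EXTERNAL,cv2.CHAIN_APPROX_NONE)[0],key=cv2.contourArea)
e=cv2.fitEllipse(cn);print(k['p'],e,onz(c,e[0],54))
E
```

```text
clock: 11.18
eef_pos: [534.7, 107.8, 285.9]
orientation: [[-0.995, -0.096, -0.001], [-0.096, 0.995, -0.0], [0.001, -0.0, -1.0]]
ft_force: [-0.2, -0.7, -2.6]
gripper_width: 0.539
grip_force: 29.4
ptr -2.7 rib -2.8 (tool frame; difference = residual)
[-0.40646501  0.30854764  0.15566112  1.77291113 -0.05370793  1.06632799
  1.43485374] [534.54493307 107.74121119 285.54470743]
0.84 ((208.4729766845703, 278.678466796875), (39.138450622558594, 40.4435920715332), 42.555850982666016) [461.47192515 392.67115918  54.        ]
```

The setting held after the lift. Target TCP is (404.4,344.1,229), with the tool leaning 45° outward along az 40.4°. First I transport and yaw −55°.

```bash
python3 -m pendant '[[-0.325,0.591,0,0,0,-0.115,1],[-0.325,0.591,0,0,0,-0.115,1],[-0.325,0.591,0,0,0,-0.115,1],[-0.325,0.591,0,0,0,-0.115,1],[-0.325,0.591,0,0,0,-0.115,1],[-0.325,0.591,0,0,0,-0.115,1],[-0.325,0.591,0,0,0,-0.115,1],[-0.325,0.591,0,0,0,-0.115,1],[0,0,0,0,0,0,1],[0,0,0,0,0,0,1]]' && python3 -m pendant '[[0,0,-0.14,0.0608,-0.0714,0,1],[0,0,-0.14,0.0608,-0.0714,0,1],[0,0,-0.14,0.0608,-0.0714,0,1],[0,0,-0.14,0.0608,-0.0714,0,1],[0,0,-0.14,0.0608,-0.0714,0,1],[0,0,-0.14,0.0608,-0.0714,0,1],[0,0,-0.14,0.0608,-0.0714,0,1],[0,0,-0.14,0.0608,-0.0714,0,1],[0,0,0,0,0,0,1],[0,0,0,0,0,0,1],[0,0,0,0,0,0,1]]'
cat > chk.py <<'E'
from h import *
o=env.observe();R=np.array(o['orientation']);p=np.array(o['eef_pos']);z=R[:,2]
print('tilt',np.degrees(np.arccos(-z[2])),'az',np.degrees(np.arctan2(z[1],z[0])),'foot',p+106*z,o['qpos'])
d=np.array([461.5,392.7,154])-(p+106*z);print('shift units',d/50)
E
python3 chk.py; python3 m.py w6 | tail -1
```

```text
clock: 12.58
eef_pos: [405.5, 343.5, 286.1]
orientation: [[-0.647, 0.762, -0.0], [0.762, 0.647, -0.001], [-0.001, -0.001, -1.0]]
ft_force: [1.1, -0.5, -1.7]
gripper_width: 0.536
grip_force: 29.7
clock: 13.95
eef_pos: [418.8, 327.0, 238.4]
orientation: [[-0.618, 0.639, 0.459], [0.785, 0.54, 0.305], [-0.053, 0.548, -0.835]]
ft_force: [-0.1, -0.2, -2.2]
gripper_width: 0.538
grip_force: 29.8
tilt 33.42937193383746 az 33.583013232840784 foot [467.43029225 359.2951586  149.98558949] [-0.54323839  0.12831809 -0.30435107  2.30177928  0.87890562  0.22666488
 -0.96608523]
shift units [-0.11860585  0.66809683  0.08028821]
ptr -2.6 rib -2.7 (tool frame; difference = residual)
```

The outward lean runs into j4/j6 limits (33° reached). A sideways lean, tool pointing toward az ≈ −25°, keeps j6 mid-range, so I'm computing that turn.

```bash
cat > tgt.py <<'E'
from h import *
import sys
from scipy.spatial.transform import Rotation as Ro
az=np.radians(float(sys.argv[1]));n=int(sys.argv[2]);s=np.sqrt(.5)
o=env.observe();R=np.array(o['orientation']);p=np.array(o['eef_pos'])
u=np.array([np.cos(az),np.sin(az),0]);k=np.array([0,0,1.])
z=s*u-s*k;y=s*u+s*k;T=np.c_[np.cross(y,z),y,z]
r=Ro.from_matrix(T@R.T).as_rotvec(degrees=True);P=np.array([461.5,392.7,154])-106*z
print('target',P,'deg',r,np.linalg.norm(r)/n,'rows: shift',((P-p)/50/n).round(3),'turn',(r/60/n).round(4),o['qpos'].round(2) if hasattr(o['qpos'],'round') else o['qpos'])
E
python3 tgt.py -25 12
```

```text
target [393.5692235  424.37664131 228.95331881] deg [  4.60250854 -11.84477864 -62.68432407] 5.329950978354027 rows: shift [-0.042  0.162 -0.016] turn [ 0.0064 -0.0165 -0.0871] [-0.54  0.13 -0.3   2.3   0.88  0.23 -0.97]
```

```bash
python3 -m pendant '[[-0.042,0.162,-0.016,0.0064,-0.0165,-0.0871,1],[-0.042,0.162,-0.016,0.0064,-0.0165,-0.0871,1],[-0.042,0.162,-0.016,0.0064,-0.0165,-0.0871,1],[-0.042,0.162,-0.016,0.0064,-0.0165,-0.0871,1],[-0.042,0.162,-0.016,0.0064,-0.0165,-0.0871,1],[-0.042,0.162,-0.016,0.0064,-0.0165,-0.0871,1]]'
python3 tgt.py -25 8; python3 chk.py
```

```text
clock: 14.75
eef_pos: [405.1, 374.3, 232.8]
orientation: [[-0.128, 0.764, 0.632], [0.99, 0.135, 0.037], [-0.056, 0.631, -0.774]]
ft_force: [0.7, 0.3, -2.0]
gripper_width: 0.535
grip_force: 29.8
target [393.5692235  424.37664131 228.95331881] deg [  2.33342125  -6.31998392 -32.14934891] 4.105955444202049 rows: shift [-0.029  0.125 -0.01 ] turn [ 0.0049 -0.0132 -0.067 ] [-0.95  0.28 -0.26  2.19  1.18  0.75 -1.98]
tilt 39.30018507882139 az 3.3900288340886755 foot [472.13794976 378.30706914 150.73112292] [-0.95327151  0.27747349 -0.2577401   2.19193745  1.18391212  0.74633447
 -1.9836894 ]
shift units [-0.212759    0.28785862  0.06537754]
```

Tracking works now. j7 is at −1.98, so I'll finish the lean here with az ≈ 0.

```bash
python3 tgt.py 0 5
```

```text
target [386.54668119 392.7        228.95331881] deg [ 3.60065449 -5.59466547 -7.17778965] 1.9574029589961643 rows: shift [-0.074  0.073 -0.015] turn [ 0.012  -0.0186 -0.0239] [-0.95  0.28 -0.26  2.19  1.18  0.75 -1.98]
```

```bash
python3 -m pendant '[[-0.074,0.073,-0.015,0.012,-0.0186,-0.024,1],[-0.074,0.073,-0.015,0.012,-0.0186,-0.024,1],[-0.074,0.073,-0.015,0.012,-0.0186,-0.024,1],[-0.074,0.073,-0.015,0.012,-0.0186,-0.024,1],[-0.074,0.073,-0.015,0.012,-0.0186,-0.024,1],[0,0,0,0,0,0,1],[0,0,0,0,0,0,1],[0,0,0,0,0,0,1]]'
python3 chk.py; python3 m.py w7|tail -1; python3 - <<'E'
from h import *
a=env.read_camera('scene');b=env.read_camera('top');cv2.imwrite('pics/end.png',np.hstack([cv2.resize(a[150:350,130:330],(400,400)),cv2.resize(b[200:360,130:290],(400,400))]))
print(proj(cam('scene'),[461.5,392.7,154])-[130,150],proj(cam('top'),[461.5,392.7,154])-[130,200])
E
```

```text
clock: 15.75
eef_pos: [387.6, 391.5, 229.2]
orientation: [[-0.001, 0.707, 0.707], [1.0, 0.001, 0.0], [-0.001, 0.707, -0.707]]
ft_force: [0.5, 0.1, -1.4]
gripper_width: 0.533
grip_force: 29.8
tilt 45.008748060496124 az 0.028919573809422984 foot [462.57617264 391.54912889 154.28740993] [-1.06918853  0.34126113 -0.2664381   2.18918321  1.26766615  0.89526899
 -2.29800386]
shift units [-0.02152345  0.02301742 -0.0057482 ]
ptr -2.7 rib -3.3 (tool frame; difference = residual)
[[85.10197156 54.22518551]] [[70.9927761  76.16873852]]
```

View pics/end.png

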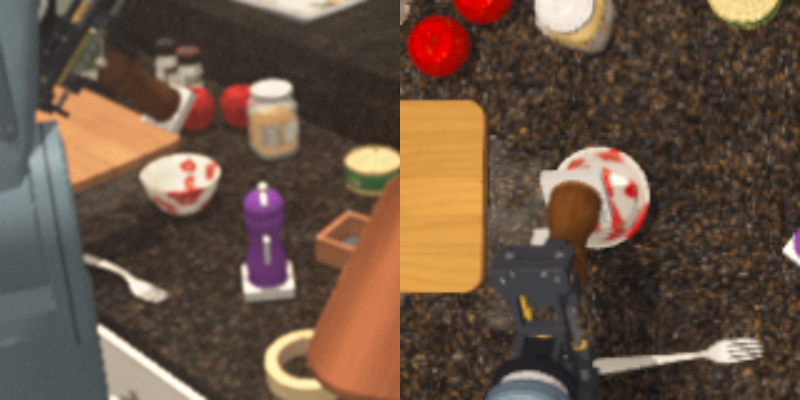

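The final crops show the mill leaning 45° with its foot over the dish. Its foot is near the predicted points (scene crop 170,108; top crop 577,190). The dish and bystanders are untouched, and the setting is within 1°.

```bash
python3 -c "
from rig import env
print(env.finish_job())"
```

```text
the job is handed in; nothing more can be done
None
```

The job is handed in: the mill's pointer is within about 1° of the rib, and the arm holds it leaning 45° with its foot over the middle of the dish, about 10 cm above the rim. It took about 16 s on the robot's clock, and nothing else was disturbed.

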